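Hold the rotisserie drum heavy side down

ROBOT

A 6-joint arm with a two-finger parallel gripper is mounted at the origin on the work surface. World frame = base frame: x ahead of the robot, y to its left, z up, the work surface at z = 0. Lengths are in m, angles in rad, forces in N, time in s.
With the tool pointing down it reaches from about 0.35 to 0.85 m from the base axis. Payload 8.1 kg.
Tool frame: the origin (TCP) lies at the centre of the arm's flange, where the gripper is bolted on; the fingertips stand 186 mm ahead of it and the grasp point (between the pads) lies 167 mm ahead of it; z points along the fingers, y is the line along which they close (so a half turn about z gives the same grasp; the last joint's range is limited). The gripper opens to 93 mm and grips with 3 to 60 N. Pads are 15 mm wide; open, the fingers measure 128 mm over their backs; the gripper's body (75 mm by 188 mm) begins 65 mm behind the grasp point.
Start: joints at [-1.35, 0.13, 1.488, -0, 1.523, -0.085], TCP at [0.181, -0.572, 0.405] pointing down, gripper open.
Joint ranges: [-2.96, 2.96], [-0.89, 2.26], [0.02, 2.5], [-1.34, 4.48], [0, 2.73], [-2.66, 2.66]. Speed limits (rad/s): [2.39, 2.39, 2.79, 3.14, 3.14, 3.14].

INTERFACE

Orientations are given as a rotation vector (axis times angle).
In Python, from plant import read_state, read_camera, camera_params, robot gives the robot as it stands.
- The arm moves only by the tool carry_out, never from a script. Its argument "targets" is a list of rows, each an object of numbers: "hand": the opening in per cent of the stroke, from 0 (shut) to 100 (fully open); "x", "y", "z": the shift along the tool's x, y, z in m; "ax", "ay", "az": the turn, a rotation vector about the tool's x, y, z in rad. In form: [{"hand": .., "x": .., "y": .., "z": .., "ax": .., "ay": .., "az": ..}, ...]. A call has 1 to 8 rows; each row is the pose to reach, as a shift and turn from the pose commanded when the call began, along the tool's axes at that moment; what a row does not reach only later rows make up. A row lasts 1/8 s, in which the tool goes at most 62.5 mm and 10.7 degrees, less where a joint would pass 70% of its speed; a pose out of reach is approached as far as the arm can. A call with a gripper value outside its range is refused whole. The fingers move at their own pace and stop on an object; "newtons" is the grip in N (left out, the last holds). Time passes only in rows, so rows that repeat a pose let the fingers close. It gives the time, the measured TCP pose, the force, the opening and the grip force at its end, in the units of the state.
- read_state(): the state, without advancing time (a new reading comes with each control period).
- read_camera(name): name is "scene" or "side" or "wrist"; returns (picture, depth): 480x640x3 uint8, blue, green, red; 480x640 float32, m along the optical axis (not along the pixel's ray), 0 where there is no reading.
- camera_params(name): a dict with "fx", "fy", "cx", "cy" (pixels), "position" and "rotation" of the camera in the world. Camera axes: x right, y up, looking along -z (the intrinsics and any distortion apply to the point x, -y, -z); pixel columns grow to the right and rows downward; lengths in m; the calibration is good to about 2 mm. A picture is of the moment at which its call begins: read the wrist's pose just before it. camera_params takes no time and is no camera call; for the wrist camera it gives the pose at the moment of the call.
- robot.close_job(): hands the job in; it is judged then, once.
The state is a dict: "t": time; "q": joint angles; "dq": joint speeds; "joint_torque": joint torques, N m; "tool_pos": TCP position; "orientation": TCP orientation; "force": force on the tool from outside, world axes, zero at the start; "wrist_torque": the same for the moment, N m; "opening": finger opening in m; "gripper_force": force on a finger pad.
Only numpy, scipy, OpenCV 4.12 (cv2) and the standard library are available. Lean on these libraries where they do the work, as an engineer would, in place of code of your own. Each camera call takes 0.05 s, during which the arm holds its last target. There are 200 camera calls.

TASK

The closed rotisserie drum on the balancing stand was loaded off-centre and from outside nobody can see which side is heavy. Grip its crank handle, turn the drum slowly through at least one full turn in one direction to feel where the heavy side is, then bring the heavy side straight down, as closely as you can feel it, so that the counterweight can be fitted on top. Finish while still gripping the handle and holding the drum still there (do not let go), and leave everything else on the table where it is.

Things in the scene. Friction and masses are not known exactly. Their poses are not given: they have to be found in the camera images.
- stand: Fixed steel balancing stand. Origin: on the table straight below the centre of the handle's circle. z is up; y is the drum's level axis, pointing from the drum out to the handle. Base (150 mm wide, 12 high) and bearing posts (to 180 mm high) lie 64 to 286 mm to -y of the origin, the drum (steel, 146 mm across) 100 to 250 mm to -y. Nothing of the stand lies under the handle.
- axis (a point): Centre of the handle's circle: on the drum's axis, 150 mm above the stand's origin; stays put. The bearings drag with a steady 0.52 N m (8.7 N at the handle) against the motion, so the drum stays where it is left. The hidden load adds up to 0.42 N m (7 N at the handle, +-15 %): against the hand while the heavy side climbs, with it while it sinks, nothing when it is at the top or bottom.
- handle_mid (a point): Centre of the crank handle: black round grip, 24 mm thick, 76 mm long, parallel to the drum's axis and 60 mm off it. It spins freely on its pin, so a gripper pinching it can keep pointing down all the way round. It stands out from a steel disc (152 mm across; outer face 58 mm to -y of this point); its outer end is free.
- crank (a joint): Turn of drum, disc and handle, rad; no stops, counts on over whole turns; starts within 0.5 of 0. At 0 the handle is straight above the axis; at angle a its centre is 60 mm x sin(a) to the stand's +x and 60 mm x cos(a) above the axis. The heavy side is fixed in the drum but lies elsewhere each time (not down at the start). Disc and handle alone are balanced.
- tongs_mid (a point): Bystander: steel tongs, 230 mm long, 10 mm high, lying beside the stand; centre.

How it is judged:
By the outcome, as a careful person would: the job done as asked, in the order asked, and still so for the second after the job is handed in, while the arm keeps its last pose, push and grip.
It also fails if it takes over 70 s, if anything falls off the work surface, if the arm or the gripper's body presses on something with over 40 N, if the wrist force passes 120 N, or if a joint passes its speed limit or range.

## Working session

There is one attempt and no reset: what is moved stays moved. The work goes in short steps, Python scripts to look and compute and a tool call to move; the robot and the scene stay as the last step left them, time stands still between calls to the robot, and variables do not carry over. Pictures are saved under pics/ and viewed, at most 10 in all, crops included, and the job is handed in when it is done.

Besides the shell and the picture viewer there is one more tool, called after "Call:" by a JSON object that holds its "method" and its "body". carry_out: Moves the arm, as the interface text tells. Its arguments: {"type":"object","properties":{"targets":{"type":"array","items":{"type":"object","properties":{"hand":{"type":"number"},"x":{"type":"number"},"y":{"type":"number"},"z":{"type":"number"},"ax":{"type":"number"},"ay":{"type":"number"},"az":{"type":"number"}}}},"newtons":{"type":"number"}},"required":["targets"]}

```bash
mkdir -p pics; ls
cat > h.py <<'E'
import numpy as np,cv2
from scipy.spatial.transform import Rotation as R
from plant import read_state,read_camera,camera_params,robot
def cloud(n):
    p=camera_params(n);im,d=read_camera(n)
    v,u=np.mgrid[0:480,0:640]
    c=np.stack([(u-p['cx'])/p['fx']*d,-(v-p['cy'])/p['fy']*d,-d],-1)
    Rm=np.array(p['rotation']); Rm=Rm if Rm.shape==(3,3) else R.from_rotvec(Rm).as_matrix()
    return im,d,c@Rm.T+np.array(p['position'])
E
python3 - <<'E'
from h import *
a=[]
for n in("scene","side"):
    im,d,P=cloud(n);cv2.imwrite(f"pics/{n}0.png",im);np.savez(f"{n}0.npz",im=im,d=d,P=P)
    print({k:np.round(v,3).tolist() for k,v in camera_params(n).items() if k!='x'})
s=read_state();print({k:np.round(v,3).tolist() for k,v in s.items()})
E
```

```text
pics
{'fx': 542.571, 'fy': 542.571, 'cx': 319.891, 'cy': 244.335, 'position': [1.21, 0.154, 0.767], 'rotation': [0.515, 0.682, 1.766]}
{'fx': 520.318, 'fy': 520.318, 'cx': 326.518, 'cy': 232.233, 'position': [0.544, -0.508, 0.822], 'rotation': [0.687, -0.084, -0.279]}
{'t': 0.1, 'q': [-1.35, 0.131, 1.489, -0.0, 1.523, -0.085], 'dq': [-0.002, -0.0, -0.001, -0.002, 0.0, 0.0], 'joint_torque': [0.002, -56.134, -49.31, 0.077, 0.029, -0.0], 'tool_pos': [0.181, -0.572, 0.404], 'orientation': [-3.103, -0.478, 0.0], 'force': [0.321, 0.164, 0.663], 'wrist_torque': [-0.005, 0.027, -0.028], 'gripper_force': 0.0, 'opening': 0.093}
```

View pics/scene0.png

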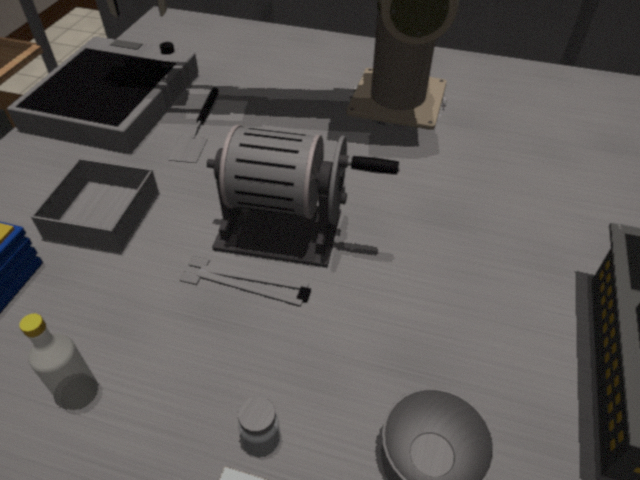

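View pics/side0.png

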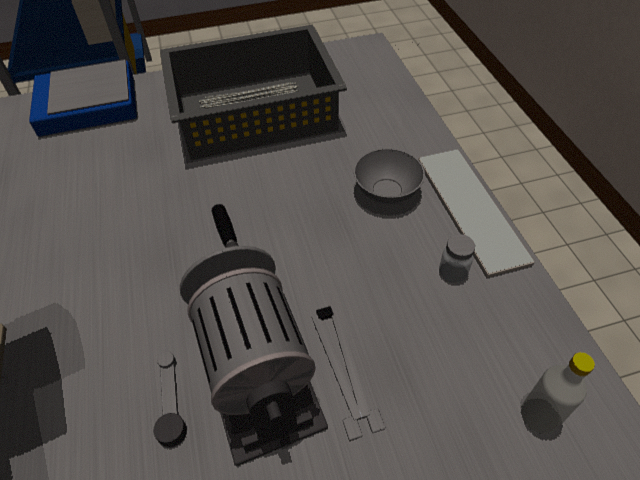

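The scene view shows the black handle at about (352–398, 157–172) and the disc at (338, 180). In the side view the handle runs from (217, 206) to (237, 246), and the tongs lie right of the stand at (350, 380).

```bash
cat > m.py <<'E'
from h import *
def handle(n,roi):
    z=np.load(n+"0.npz");im,d,P=z['im'],z['d'],z['P']
    x0,y0,x1,y1=roi
    m=np.zeros((480,640),bool);m[y0:y1,x0:x1]=im[y0:y1,x0:x1].max(-1)<45
    m&=(d>0)&(P[...,2]>0.12)&(P[...,2]<.3)
    q=P[m];print(n,m.sum(),q.mean(0).round(4),q.min(0).round(3),q.max(0).round(3))
    return q,np.argwhere(m)
a,_=handle("scene",(345,150,405,180))
b,_=handle("side",(205,200,245,255))
for q in(a,b):
    c=np.median(q,0);q=q[np.linalg.norm(q-c,axis=1)<.06]
    w=np.linalg.svd(q-q.mean(0))[2][0];w*=np.sign(w[1]) ;t=(q-q.mean(0))@w
    print("mean",q.mean(0).round(4),"dir",w.round(3),"ends",np.percentile(t,[1,99]).round(3))
# drum/stand: everything above table near
for n,roi in(("scene",(205,120,350,265)),("side",(175,240,330,465))):
    z=np.load(n+"0.npz");P=z['P'];x0,y0,x1,y1=roi
    q=P[y0:y1,x0:x1].reshape(-1,3);q=q[(q[:,2]>.1)&(q[:,2]<.25)]
    print(n,q.min(0).round(3),q.max(0).round(3),q.mean(0).round(3))
    # rim of disc: pixel samples
for n,pts in(("scene",[(338,140),(347,150),(338,220),(345,165),(346,190)]),("side",[(225,250),(185,290),(272,262),(255,250),(200,265)])):
    P=np.load(n+"0.npz")['P']
    for u,v in pts: print(n,u,v,P[v,u].round(3))
E
python3 m.py
```

```text
scene 604 [0.5356 0.0457 0.214 ] [ 0.462 -0.02   0.174] [0.544 0.083 0.222]
side 675 [0.53   0.028  0.2155] [ 0.514 -0.026  0.204] [0.55  0.08  0.224]
mean [0.5357 0.0458 0.214 ] dir [-0.101  0.995  0.012] ends [-0.045  0.036]
mean [0.53   0.028  0.2155] dir [-0.107  0.994  0.01 ] ends [-0.052  0.05 ]
scene [ 0.443 -0.252  0.1  ] [0.61  0.006 0.228] [ 0.562 -0.108  0.182]
side [ 0.442 -0.256  0.1  ] [0.607 0.013 0.227] [ 0.527 -0.141  0.193]
scene 338 140 [ 0.504 -0.023  0.225]
scene 347 150 [ 0.243 -0.066  0.001]
scene 338 220 [ 0.471 -0.025  0.007]
scene 345 165 [ 0.542 -0.     0.208]
scene 346 190 [ 0.373 -0.034  0.   ]
side 225 250 [ 0.524 -0.023  0.226]
side 185 290 [ 0.452 -0.031  0.166]
side 272 262 [ 0.589 -0.016  0.162]
side 255 250 [ 0.566 -0.019  0.206]
side 200 265 [ 0.544 -0.508  0.822]
```

```bash
cat > m2.py <<'E'
from h import *
from scipy.optimize import least_squares
w=np.array([-.104,.9946,0]);w/=np.linalg.norm(w);ex=np.array([w[1],-w[0],0])
D=[];H=[]
for n in("scene","side"):
    P=np.load(n+"0.npz")['P'].reshape(-1,3)
    q=np.c_[P@ex,P@w,P[:,2]]
    k=(abs(q[:,0]-.53)<.12)&(q[:,2]>.08)&(q[:,2]<.25)&(q[:,1]<.05)&(q[:,1]>-.33)
    q=q[k]
    h=q[(q[:,1]>-.04)&(q[:,1]<.04)];H.append(h)
    f=least_squares(lambda p:np.hypot(h[:,0]-p[0],h[:,2]-p[1])-.012,[.53,.21],loss='soft_l1',f_scale=.001)
    print(n,"handle x',z",f.x.round(4),"s",np.percentile(h[:,1],[1,50,99.5]).round(4),len(h))
    e=q[(q[:,1]>-.1)&(q[:,1]<-.05)]
    print(np.histogram(e[:,1],10,(-.1,-.05)))
    r=e[np.hypot(e[:,0]-.53,e[:,2]-.15)>.066]
    f=least_squares(lambda p:np.hypot(r[:,0]-p[0],r[:,2]-p[1])-.076,[.53,.15],loss='soft_l1',f_scale=.001)
    print(n,"disc x',z",f.x.round(4),len(r),np.percentile(r[:,1],[2,50,98]).round(4))
    dr=q[(q[:,1]>-.25)&(q[:,1]<-.12)];dr=dr[dr[:,2]>.15]
    f=least_squares(lambda p:np.hypot(dr[:,0]-p[0],dr[:,2]-p[1])-.073,[.53,.15],loss='soft_l1',f_scale=.001)
    print(n,"drum x',z",f.x.round(4),len(dr))
for s in(.0,):
  for x,c in((.53,s),):print(ex*x+w*c, "yaw",np.arctan2(ex[1],ex[0]))
E
python3 m2.py
```

```text
scene handle x',z [0.5297 0.2076] s [-0.039  -0.006   0.0287] 634
(array([160, 169, 191,  53,  59, 278, 598, 108,  63,  30]), array([-0.1  , -0.095, -0.09 , -0.085, -0.08 , -0.075, -0.07 , -0.065,
       -0.06 , -0.055, -0.05 ]))
scene disc x',z [0.518  0.1482] 350 [-0.0933 -0.0692 -0.0575]
scene drum x',z [0.5091 0.1473] 5251
side handle x',z [0.5305 0.2061] s [-0.0391 -0.0107  0.025 ] 465
(array([   0,    0,    0,   26, 2104,  164,    6,   30,   27,   34]), array([-0.1  , -0.095, -0.09 , -0.085, -0.08 , -0.075, -0.07 , -0.065,
       -0.06 , -0.055, -0.05 ]))
side disc x',z [0.52   0.1458] 1047 [-0.0794 -0.0775 -0.0636]
side drum x',z [0.5115 0.1458] 8156
[0.5271261  0.05511876 0.        ] yaw 0.10418603469788351
```

```bash
cat > m3.py <<'E'
from h import *
from scipy.optimize import least_squares
for n in("scene","side"):
    P=np.load(n+"0.npz")['P'].reshape(-1,3)
    c0=np.array([.53,-.02]);k=(abs(P[:,0]-.53)<.11)&(P[:,2]>.1)&(P[:,2]<.235)
    q=P[k]; 
    # cylinder fit drum: axis pt (x0 at y=-.13, slope), z0
    d=q[(q[:,1]<-.08)&(q[:,1]>-.19)&(q[:,2]>.15)]
    res=lambda p,d=d:np.hypot((d[:,0]-p[0]-p[1]*(d[:,1]+.02))*np.cos(p[1]),d[:,2]-p[2])-p[3]
    f=least_squares(res,[.53,-.1,.15,.073],loss='soft_l1',f_scale=.001);print(n,"drum: x at y=-.02,dx/dy,z,r",f.x.round(4),len(d))
    h=q[(q[:,1]>.012)&(q[:,1]<.076)]
    res=lambda p,d=h:np.hypot((d[:,0]-p[0]-p[1]*(d[:,1]-.045))*np.cos(p[1]),d[:,2]-p[2])-.012
    f=least_squares(res,[.53,-.1,.21],loss='soft_l1',f_scale=.001);print(n,"handle: x at .045,dx/dy,z",f.x.round(4),len(h),h[:,1].max())
    # disc plane by ransac
    e=q[(q[:,1]>-.05)&(q[:,1]<.01)];rng=np.random.default_rng(0);best=None
    for _ in range(400):
        s=e[rng.choice(len(e),3,False)];nn=np.cross(s[1]-s[0],s[2]-s[0])
        if np.linalg.norm(nn)<1e-5: continue
        nn/=np.linalg.norm(nn);m=abs((e-s[0])@nn)<.0015
        if abs(nn[1])>.9 and (best is None or m.sum()>best.sum()):best=m
    s=e[best];v=np.linalg.svd(s-s.mean(0))[2][2];v*=np.sign(v[1])
    print(n,"disc plane n",v.round(3),"c",s.mean(0).round(3),len(s),"ctr x range",s[:,0].min(),s[:,0].max())
P=np.load("scene0.npz")['P']
for u,v in[(217,246),(240,249),(270,252),(300,256),(325,260)]:print(u,v,P[v,u].round(3))
E
python3 m3.py
```

```text
scene drum: x at y=-.02,dx/dy,z,r [ 0.5168 -0.0972  0.1503  0.0699] 4447
scene handle: x at .045,dx/dy,z [ 0.528  -0.095   0.2076] 597 0.07588856538091741
scene disc plane n [-0.09   0.996  0.01 ] c [ 0.537 -0.013  0.168] 552 ctr x range 0.44325392597434343 0.5926767517733363
side drum: x at y=-.02,dx/dy,z,r [ 0.5171 -0.0971  0.1494  0.0699] 6935
side handle: x at .045,dx/dy,z [ 0.5287 -0.0908  0.2061] 472 0.0757444851910648
side disc plane n [-0.098  0.995 -0.003] c [ 0.515 -0.025  0.188] 1866 ctr x range 0.4426542307773802 0.592029136134349
217 246 [ 0.607 -0.224  0.011]
240 249 [ 0.605 -0.178  0.014]
270 252 [ 0.594 -0.123  0.012]
300 256 [ 0.586 -0.067  0.011]
325 260 [ 0.583 -0.019  0.012]
```

```bash
cat >> h.py <<'E'
W=np.array([-.0965,.9953,0]);W/=np.linalg.norm(W);EX=np.array([W[1],-W[0],0])
RT=np.c_[W,EX,[0,0,-1]]
def rel(p,Rg=RT):
    s=read_state();R0=R.from_rotvec(s['orientation']).as_matrix()
    print("pos",np.round(s['tool_pos'],4),"shift",(R0.T@(np.array(p)-s['tool_pos'])).round(4),"turn",R.from_matrix(R0.T@Rg).as_rotvec().round(4))
E
python3 - <<'E'
from h import *
rel([.5275,.052,.48])
s=read_state();R0=R.from_rotvec(s['orientation']).as_matrix()
print("cam in tool",R0.T@(np.array(camera_params("wrist")['position'])-s['tool_pos']))
E
```

```text
pos [ 0.1806 -0.572   0.4038] shift [ 0.5187 -0.4907 -0.0753] turn [-1.3000e-03 -1.2000e-03 -1.3617e+00]
cam in tool [ 7.70620636e-02 -6.67419151e-05  1.88775602e-02]
```

Call:
{"method": "carry_out", "body": {"targets": [{"hand": 100,"x": 0.02,"y": -0.02,"z": -0.055,"az": -0.15},{"hand": 100,"x": 0.06,"y": -0.06,"z": -0.075,"az": -0.33},{"hand": 100,"x": 0.1,"y": -0.1,"z": -0.075,"az": -0.5},{"hand": 100,"x": 0.14,"y": -0.14,"z": -0.075,"az": -0.68},{"hand": 100,"x": 0.18,"y": -0.18,"z": -0.075,"az": -0.86},{"hand": 100,"x": 0.22,"y": -0.22,"z": -0.075,"az": -1.04},{"hand": 100,"x": 0.26,"y": -0.26,"z": -0.075,"az": -1.2},{"hand": 100,"x": 0.3,"y": -0.3,"z": -0.075,"az": -1.36}]}}

```text
schema error: expected keys hand, x, y, z, ax, ay, az
```

```bash
python3 -c "
from h import *
rel([.5275,.052,.48])"
```

```text
pos [ 0.1806 -0.572   0.4038] shift [ 0.5187 -0.4907 -0.0753] turn [-1.3000e-03 -1.2000e-03 -1.3617e+00]
```

Call:
{"method": "carry_out", "body": {"targets": [{"hand": 100,"x": 0.02,"y": -0.02,"z": -0.055,"ax": 0,"ay": 0,"az": -0.15},{"hand": 100,"x": 0.06,"y": -0.06,"z": -0.075,"ax": 0,"ay": 0,"az": -0.33},{"hand": 100,"x": 0.1,"y": -0.1,"z": -0.075,"ax": 0,"ay": 0,"az": -0.5},{"hand": 100,"x": 0.14,"y": -0.14,"z": -0.075,"ax": 0,"ay": 0,"az": -0.68},{"hand": 100,"x": 0.18,"y": -0.18,"z": -0.075,"ax": 0,"ay": 0,"az": -0.86},{"hand": 100,"x": 0.22,"y": -0.22,"z": -0.075,"ax": 0,"ay": 0,"az": -1.04},{"hand": 100,"x": 0.26,"y": -0.26,"z": -0.075,"ax": 0,"ay": 0,"az": -1.2},{"hand": 100,"x": 0.3,"y": -0.3,"z": -0.075,"ax": 0,"ay": 0,"az": -1.36}]}}

```text
t: 1.1
tool_pos: [0.3768, -0.194, 0.4795]
orientation: [-2.108, -2.33, -0.0]
force: [0.9, -0.9, -0.4]
opening: 0.0933
gripper_force: 0.0
```

```bash
python3 -c "
from h import *
rel([.5275,.052,.48])"
```

```text
pos [ 0.3768 -0.194   0.4795] shift [ 0.2297  0.1745 -0.0005] turn [-0.     -0.0001  0.0033]
```

Call:
{"method": "carry_out", "body": {"targets": [{"hand": 100,"x": 0.046,"y": 0.035,"z": 0,"ax": 0,"ay": 0,"az": 0.003},{"hand": 100,"x": 0.092,"y": 0.07,"z": 0,"ax": 0,"ay": 0,"az": 0.003},{"hand": 100,"x": 0.138,"y": 0.105,"z": 0,"ax": 0,"ay": 0,"az": 0.003},{"hand": 100,"x": 0.184,"y": 0.14,"z": 0,"ax": 0,"ay": 0,"az": 0.003},{"hand": 100,"x": 0.23,"y": 0.1745,"z": 0,"ax": 0,"ay": 0,"az": 0.003},{"hand": 100,"x": 0.23,"y": 0.1745,"z": 0,"ax": 0,"ay": 0,"az": 0.003},{"hand": 100,"x": 0.23,"y": 0.1745,"z": 0,"ax": 0,"ay": 0,"az": 0.003}]}}

```text
t: 1.98
tool_pos: [0.5282, 0.0497, 0.4791]
orientation: [-2.115, -2.322, 0.002]
force: [-0.5, -0.2, 0.6]
opening: 0.0928
gripper_force: 0.0
```

Run:
```python
from h import *
rel([.5275,.052,.377])
im,d,P=cloud("wrist");cv2.imwrite("pics/wrist1.png",im)
q=P.reshape(-1,3);q=q[(d.ravel()>0)&(q[:,2]>.19)&(q[:,2]<.24)&(abs(q[:,0]-.53)<.05)&(q[:,1]>.0)&(q[:,1]<.1)]
print(len(q),q.min(0).round(4),q.max(0).round(4))
```

```text
pos [0.5282 0.0497 0.4791] shift [ 0.0023 -0.0003  0.1021] turn [-0.0014  0.0003 -0.0038]
3654 [0.5141 0.     0.2039] [0.5425 0.0839 0.2225]
```

View pics/wrist1.png

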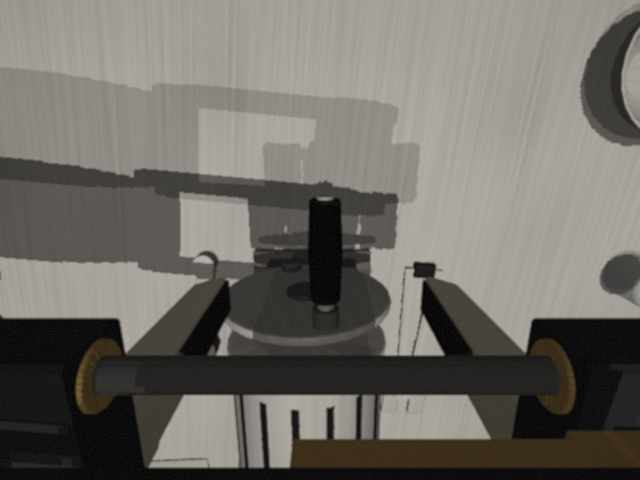

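The wrist view shows the handle upright at column 325, rows 198–305. It sits centrally between the fingers (finger tips at columns 225 and 428), with the disc behind it, so I go straight down.

Call:
{"method": "carry_out", "body": {"targets": [{"hand": 100,"x": 0.002,"y": 0,"z": 0.035,"ax": 0,"ay": 0,"az": -0.003},{"hand": 100,"x": 0.002,"y": 0,"z": 0.07,"ax": 0,"ay": 0,"az": -0.003},{"hand": 100,"x": 0.002,"y": 0,"z": 0.095,"ax": 0,"ay": 0,"az": -0.003},{"hand": 100,"x": 0.002,"y": 0,"z": 0.105,"ax": 0,"ay": 0,"az": -0.003},{"hand": 100,"x": 0.002,"y": 0,"z": 0.105,"ax": 0,"ay": 0,"az": -0.003},{"hand": 30,"x": 0.002,"y": 0,"z": 0.105,"ax": 0,"ay": 0,"az": -0.003},{"hand": 10,"x": 0.002,"y": 0,"z": 0.105,"ax": 0,"ay": 0,"az": -0.003},{"hand": 0,"x": 0.002,"y": 0,"z": 0.105,"ax": 0,"ay": 0,"az": -0.003}], "newtons": 55}}

```text
t: 3.02
tool_pos: [0.5283, 0.0518, 0.3755]
orientation: [2.113, 2.324, 0.001]
force: [-0.9, 0.7, 0.4]
opening: 0.0677
gripper_force: 0.0
```

Call:
{"method": "carry_out", "body": {"targets": [{"hand": 0,"x": 0,"y": 0,"z": 0,"ax": 0,"ay": 0,"az": 0},{"hand": 0,"x": 0,"y": 0,"z": 0,"ax": 0,"ay": 0,"az": 0},{"hand": 0,"x": 0,"y": 0,"z": 0,"ax": 0,"ay": 0,"az": 0},{"hand": 0,"x": 0,"y": 0,"z": 0,"ax": 0,"ay": 0,"az": 0}]}}

```text
t: 3.52
tool_pos: [0.5281, 0.0517, 0.3747]
orientation: [-2.113, -2.324, 0.0]
force: [-0.6, 0.4, -0.3]
opening: 0.0276
gripper_force: 0.0
```

Call:
{"method": "carry_out", "body": {"targets": [{"hand": 0,"x": 0,"y": 0,"z": 0,"ax": 0,"ay": 0,"az": 0},{"hand": 0,"x": 0,"y": 0,"z": 0,"ax": 0,"ay": 0,"az": 0},{"hand": 0,"x": 0,"y": 0,"z": 0,"ax": 0,"ay": 0,"az": 0},{"hand": 0,"x": 0,"y": 0,"z": 0,"ax": 0,"ay": 0,"az": 0}]}}

```text
t: 4.03
tool_pos: [0.5281, 0.0518, 0.3746]
orientation: [-2.113, -2.324, 0.0]
force: [1.5, 0.2, -2.3]
opening: 0.023
gripper_force: 55.0
```

```bash
cat >> h.py <<'E'
A0=np.array([.5107,.045,.150])
def where():
    s=read_state();p=np.array(s['tool_pos'])+[0,0,-.167]-A0
    u,z=p@EX,p[2];a=np.arctan2(u,z);F=np.array(s['force'])
    ft=F@EX*np.cos(a)-F[2]*np.sin(a);fr=F@EX*np.sin(a)+F[2]*np.cos(a)
    return s['t'],a,np.hypot(u,z),ft,fr,F@W,s['gripper_force'],s['opening']
def plan(a,step,n=8,r=.06):
    "rows from commanded angle a"
    for k in range(1,n+1):
        b=a+k*step;print(f"y {r*(np.sin(b)-np.sin(a)):.4f} z {-r*(np.cos(b)-np.cos(a)):.4f}")
E
python3 -c "
from h import *
print(np.round(where(),4))
for i in range(18): 
  a=.3+i*.4
  print(i,round(a,2));plan(a,.1,4)"
```

```text
[ 4.02500e+00  3.03000e-01  6.04000e-02  2.13640e+00 -1.73790e+00
  6.26000e-02  5.49999e+01  2.30000e-02]
0 0.3
y 0.0056 z 0.0021
y 0.0110 z 0.0047
y 0.0161 z 0.0078
y 0.0209 z 0.0114
1 0.7
y 0.0044 z 0.0041
y 0.0083 z 0.0086
y 0.0118 z 0.0135
y 0.0148 z 0.0187
2 1.1
y 0.0024 z 0.0055
y 0.0043 z 0.0112
y 0.0057 z 0.0170
y 0.0064 z 0.0230
3 1.5
y 0.0001 z 0.0060
y -0.0003 z 0.0120
y -0.0014 z 0.0179
y -0.0031 z 0.0236
4 1.9
y -0.0022 z 0.0056
y -0.0050 z 0.0109
y -0.0083 z 0.0159
y -0.0120 z 0.0206
5 2.3
y -0.0042 z 0.0043
y -0.0088 z 0.0081
y -0.0138 z 0.0114
y -0.0191 z 0.0143
6 2.7
y -0.0055 z 0.0023
y -0.0113 z 0.0040
y -0.0172 z 0.0052
y -0.0231 z 0.0057
7 3.1
y -0.0060 z -0.0001
y -0.0120 z -0.0007
y -0.0178 z -0.0019
y -0.0235 z -0.0038
8 3.5
y -0.0055 z -0.0024
y -0.0107 z -0.0053
y -0.0157 z -0.0087
y -0.0202 z -0.0126
9 3.9
y -0.0041 z -0.0043
y -0.0078 z -0.0091
y -0.0110 z -0.0141
y -0.0137 z -0.0195
10 4.3
y -0.0021 z -0.0056
y -0.0037 z -0.0114
y -0.0047 z -0.0173
y -0.0050 z -0.0233
11 4.7
y 0.0002 z -0.0060
y 0.0010 z -0.0119
y 0.0025 z -0.0178
y 0.0044 z -0.0234
12 5.1
y 0.0025 z -0.0054
y 0.0056 z -0.0106
y 0.0092 z -0.0154
y 0.0132 z -0.0198
13 5.5
y 0.0045 z -0.0040
y 0.0093 z -0.0076
y 0.0145 z -0.0106
y 0.0199 z -0.0131
14 5.9
y 0.0057 z -0.0020
y 0.0115 z -0.0033
y 0.0174 z -0.0041
y 0.0234 z -0.0043
15 6.3
y 0.0060 z 0.0004
y 0.0119 z 0.0014
y 0.0177 z 0.0030
y 0.0233 z 0.0051
16 6.7
y 0.0054 z 0.0027
y 0.0104 z 0.0059
y 0.0151 z 0.0096
y 0.0194 z 0.0138
17 7.1
y 0.0039 z 0.0046
y 0.0073 z 0.0095
y 0.0102 z 0.0148
y 0.0125 z 0.0203
```

```bash
python3 -c "
from h import *
for i in range(18): 
  a=.3+i*.4;b=a+.05*np.arange(1,9)
  print(round(a,2),'y',(60*(np.sin(b)-np.sin(a))).round(1).tolist(),'z',(-60*(np.cos(b)-np.cos(a))).round(1).tolist())"
```

```text
0.3 y [2.8, 5.6, 8.4, 11.0, 13.6, 16.1, 18.6, 20.9] z [1.0, 2.1, 3.3, 4.7, 6.2, 7.8, 9.6, 11.4]
0.7 y [2.2, 4.4, 6.4, 8.3, 10.2, 11.8, 13.4, 14.8] z [2.0, 4.1, 6.3, 8.6, 11.0, 13.5, 16.0, 18.7]
1.1 y [1.3, 2.4, 3.5, 4.3, 5.1, 5.7, 6.1, 6.4] z [2.7, 5.5, 8.3, 11.2, 14.1, 17.0, 20.0, 23.0]
1.5 y [0.1, 0.1, -0.0, -0.3, -0.8, -1.4, -2.2, -3.1] z [3.0, 6.0, 9.0, 12.0, 14.9, 17.9, 20.8, 23.6]
1.9 y [-1.0, -2.2, -3.5, -5.0, -6.6, -8.3, -10.1, -12.0] z [2.8, 5.6, 8.3, 10.9, 13.4, 15.9, 18.3, 20.6]
2.3 y [-2.1, -4.2, -6.5, -8.8, -11.3, -13.8, -16.4, -19.1] z [2.2, 4.3, 6.2, 8.1, 9.8, 11.4, 12.9, 14.3]
2.7 y [-2.7, -5.5, -8.4, -11.3, -14.2, -17.2, -20.2, -23.1] z [1.2, 2.3, 3.2, 4.0, 4.7, 5.2, 5.5, 5.7]
3.1 y [-3.0, -6.0, -9.0, -12.0, -14.9, -17.8, -20.7, -23.5] z [0.0, -0.1, -0.3, -0.7, -1.2, -1.9, -2.8, -3.8]
3.5 y [-2.8, -5.5, -8.2, -10.7, -13.2, -15.7, -18.0, -20.2] z [-1.1, -2.4, -3.8, -5.3, -7.0, -8.7, -10.6, -12.6]
3.9 y [-2.1, -4.1, -6.0, -7.8, -9.5, -11.0, -12.4, -13.7] z [-2.1, -4.3, -6.7, -9.1, -11.6, -14.1, -16.8, -19.5]
4.3 y [-1.1, -2.1, -3.0, -3.7, -4.2, -4.7, -4.9, -5.0] z [-2.8, -5.6, -8.5, -11.4, -14.3, -17.3, -20.3, -23.3]
4.7 y [0.0, 0.2, 0.6, 1.0, 1.7, 2.5, 3.4, 4.4] z [-3.0, -6.0, -9.0, -11.9, -14.9, -17.8, -20.6, -23.4]
5.1 y [1.2, 2.5, 4.0, 5.6, 7.3, 9.2, 11.1, 13.2] z [-2.7, -5.4, -8.0, -10.6, -13.0, -15.4, -17.7, -19.8]
5.5 y [2.2, 4.5, 6.8, 9.3, 11.8, 14.5, 17.1, 19.9] z [-2.1, -4.0, -5.8, -7.6, -9.2, -10.6, -11.9, -13.1]
5.9 y [2.8, 5.7, 8.6, 11.5, 14.5, 17.4, 20.4, 23.4] z [-1.1, -2.0, -2.7, -3.3, -3.8, -4.1, -4.3, -4.3]
6.3 y [3.0, 6.0, 9.0, 11.9, 14.8, 17.7, 20.5, 23.3] z [0.1, 0.4, 0.8, 1.4, 2.1, 3.0, 4.0, 5.1]
6.7 y [2.7, 5.4, 7.9, 10.4, 12.8, 15.1, 17.3, 19.4] z [1.3, 2.7, 4.2, 5.9, 7.7, 9.6, 11.7, 13.8]
7.1 y [2.0, 3.9, 5.6, 7.3, 8.8, 10.2, 11.4, 12.5] z [2.2, 4.6, 7.0, 9.5, 12.1, 14.8, 17.5, 20.3]
```

Call:
{"method": "carry_out", "body": {"targets": [{"hand": 0,"x": 0,"y": 0.0028,"z": 0.001,"ax": 0,"ay": 0,"az": 0},{"hand": 0,"x": 0,"y": 0.0056,"z": 0.0021,"ax": 0,"ay": 0,"az": 0},{"hand": 0,"x": 0,"y": 0.0083,"z": 0.0033,"ax": 0,"ay": 0,"az": 0},{"hand": 0,"x": 0,"y": 0.011,"z": 0.0047,"ax": 0,"ay": 0,"az": 0},{"hand": 0,"x": 0,"y": 0.0136,"z": 0.0062,"ax": 0,"ay": 0,"az": 0},{"hand": 0,"x": 0,"y": 0.0161,"z": 0.0078,"ax": 0,"ay": 0,"az": 0},{"hand": 0,"x": 0,"y": 0.0186,"z": 0.0095,"ax": 0,"ay": 0,"az": 0},{"hand": 0,"x": 0,"y": 0.0209,"z": 0.0114,"ax": 0,"ay": 0,"az": 0}]}}

```text
t: 5.03
tool_pos: [0.5489, 0.0538, 0.3629]
orientation: [-2.113, -2.324, 0.001]
force: [-3.9, 0.8, -2.4]
opening: 0.0229
gripper_force: 55.0
```

```bash
python3 -c "
from h import *
print(np.round(where(),4))"
```

```text
[ 5.0250e+00  7.0250e-01  6.0100e-02 -1.3703e+00 -4.2950e+00  1.1332e+00
  5.4999e+01  2.2900e-02]
```

Call:
{"method": "carry_out", "body": {"targets": [{"hand": 0,"x": 0,"y": 0.0022,"z": 0.002,"ax": 0,"ay": 0,"az": 0},{"hand": 0,"x": 0,"y": 0.0044,"z": 0.0041,"ax": 0,"ay": 0,"az": 0},{"hand": 0,"x": 0,"y": 0.0064,"z": 0.0063,"ax": 0,"ay": 0,"az": 0},{"hand": 0,"x": 0,"y": 0.0083,"z": 0.0086,"ax": 0,"ay": 0,"az": 0}]}}

```text
t: 5.52
tool_pos: [0.5571, 0.0546, 0.3543]
orientation: [-2.113, -2.324, 0.001]
force: [-5.5, 1.0, -1.9]
opening: 0.0227
gripper_force: 55.0
```

Call:
{"method": "carry_out", "body": {"targets": [{"hand": 0,"x": 0,"y": 0.0018,"z": 0.0024,"ax": 0,"ay": 0,"az": 0},{"hand": 0,"x": 0,"y": 0.0035,"z": 0.0049,"ax": 0,"ay": 0,"az": 0},{"hand": 0,"x": 0,"y": 0.0051,"z": 0.0074,"ax": 0,"ay": 0,"az": 0},{"hand": 0,"x": 0,"y": 0.0065,"z": 0.0101,"ax": 0,"ay": 0,"az": 0}]}}

```text
t: 6.02
tool_pos: [0.5634, 0.0552, 0.3443]
orientation: [-2.113, -2.324, 0.002]
force: [-7.8, 0.6, -0.2]
opening: 0.0227
gripper_force: 55.0
```

Call:
{"method": "carry_out", "body": {"targets": [{"hand": 0,"x": 0,"y": 0.0013,"z": 0.0027,"ax": 0,"ay": 0,"az": 0},{"hand": 0,"x": 0,"y": 0.0024,"z": 0.0055,"ax": 0,"ay": 0,"az": 0},{"hand": 0,"x": 0,"y": 0.0035,"z": 0.0083,"ax": 0,"ay": 0,"az": 0},{"hand": 0,"x": 0,"y": 0.0043,"z": 0.0112,"ax": 0,"ay": 0,"az": 0}]}}

```text
t: 6.52
tool_pos: [0.5676, 0.0556, 0.3333]
orientation: [-2.112, -2.323, 0.002]
force: [-8.8, 0.7, 2.6]
opening: 0.0225
gripper_force: 55.0
```

Call:
{"method": "carry_out", "body": {"targets": [{"hand": 0,"x": 0,"y": 0.0008,"z": 0.0029,"ax": 0,"ay": 0,"az": 0},{"hand": 0,"x": 0,"y": 0.0014,"z": 0.0058,"ax": 0,"ay": 0,"az": 0},{"hand": 0,"x": 0,"y": 0.0018,"z": 0.0088,"ax": 0,"ay": 0,"az": 0},{"hand": 0,"x": 0,"y": 0.0021,"z": 0.0118,"ax": 0,"ay": 0,"az": 0}]}}

```text
t: 7.02
tool_pos: [0.5696, 0.0558, 0.3218]
orientation: [-2.112, -2.323, 0.002]
force: [-11.2, -0.0, 5.3]
opening: 0.0229
gripper_force: 55.0
```

```bash
python3 -c "
from h import *
print(np.round(where(),4))"
```

```text
[ 7.02500e+00  1.49010e+00  5.98000e-02 -6.15110e+00 -1.06716e+01
  1.03000e+00  5.50003e+01  2.29000e-02]
```

Call:
{"method": "carry_out", "body": {"targets": [{"hand": 0,"x": 0,"y": -0.0001,"z": 0.003,"ax": 0,"ay": 0,"az": 0},{"hand": 0,"x": 0,"y": -0.0002,"z": 0.006,"ax": 0,"ay": 0,"az": 0},{"hand": 0,"x": 0,"y": -0.0004,"z": 0.009,"ax": 0,"ay": 0,"az": 0},{"hand": 0,"x": 0,"y": -0.0007,"z": 0.012,"ax": 0,"ay": 0,"az": 0}]}}

```text
t: 7.52
tool_pos: [0.5691, 0.0558, 0.3106]
orientation: [-2.113, -2.324, 0.001]
force: [-12.1, 0.8, 7.9]
opening: 0.0231
gripper_force: 55.0
```

Call:
{"method": "carry_out", "body": {"targets": [{"hand": 0,"x": 0,"y": -0.0005,"z": 0.0029,"ax": 0,"ay": 0,"az": 0},{"hand": 0,"x": 0,"y": -0.0011,"z": 0.0059,"ax": 0,"ay": 0,"az": 0},{"hand": 0,"x": 0,"y": -0.0019,"z": 0.0088,"ax": 0,"ay": 0,"az": 0},{"hand": 0,"x": 0,"y": -0.0028,"z": 0.0116,"ax": 0,"ay": 0,"az": 0}]}}

```text
t: 8.02
tool_pos: [0.5667, 0.0556, 0.2998]
orientation: [2.113, 2.324, 0.001]
force: [-11.7, 0.4, 12.4]
opening: 0.0229
gripper_force: 55.0
```

Call:
{"method": "carry_out", "body": {"targets": [{"hand": 0,"x": 0,"y": -0.001,"z": 0.0028,"ax": 0,"ay": 0,"az": 0},{"hand": 0,"x": 0,"y": -0.0022,"z": 0.0056,"ax": 0,"ay": 0,"az": 0},{"hand": 0,"x": 0,"y": -0.0035,"z": 0.0083,"ax": 0,"ay": 0,"az": 0},{"hand": 0,"x": 0,"y": -0.005,"z": 0.0109,"ax": 0,"ay": 0,"az": 0}]}}

```text
t: 8.52
tool_pos: [0.5623, 0.0551, 0.2899]
orientation: [2.112, 2.323, 0.003]
force: [-10.4, 2.0, 16.2]
opening: 0.0231
gripper_force: 55.0
```

Call:
{"method": "carry_out", "body": {"targets": [{"hand": 0,"x": 0,"y": -0.0016,"z": 0.0025,"ax": 0,"ay": 0,"az": 0},{"hand": 0,"x": 0,"y": -0.0033,"z": 0.005,"ax": 0,"ay": 0,"az": 0},{"hand": 0,"x": 0,"y": -0.0051,"z": 0.0074,"ax": 0,"ay": 0,"az": 0},{"hand": 0,"x": 0,"y": -0.007,"z": 0.0097,"ax": 0,"ay": 0,"az": 0}]}}

```text
t: 9.02
tool_pos: [0.5563, 0.0545, 0.2815]
orientation: [2.11, 2.321, 0.008]
force: [-5.4, 2.1, 18.9]
opening: 0.0225
gripper_force: 55.0
```

```bash
python3 -c "
from h import *
print(np.round(where(),4))"
```

```text
[ 9.02500e+00  2.22500e+00  5.84000e-02 -1.18280e+01 -1.55659e+01
  2.64960e+00  5.50047e+01  2.25000e-02]
```

```bash
cat > log.txt <<'E'
.5281 .0518 .3746 1.5 .2 -2.3
.5489 .0538 .3629 -3.9 .8 -2.4
.5571 .0546 .3543 -5.5 1.0 -1.9
.5634 .0552 .3443 -7.8 .6 -.2
.5676 .0556 .3333 -8.8 .7 2.6
.5696 .0558 .3218 -11.2 0 5.3
.5691 .0558 .3106 -12.1 .8 7.9
.5667 .0556 .2998 -11.7 .4 12.4
.5623 .0551 .2899 -10.4 2.0 16.2
.5563 .0545 .2815 -5.4 2.1 18.9
E
cat > fit.py <<'E'
from h import *
from scipy.optimize import least_squares
L=np.loadtxt("log.txt");u=L[:,:3]@EX;z=L[:,2]-.167;F=L[:,3:]
f=least_squares(lambda p:np.hypot(u-p[0],z-p[1])-.06,[.5107,.15]);c=f.x
print("centre u,z",c.round(4),"old u",(A0@EX).round(4),"resid mm",(f.fun*1e3).round(2))
a=np.unwrap(np.arctan2(u-c[0],z-c[1]))
fu=F@EX;ft=fu*np.cos(a)-F[:,2]*np.sin(a);fr=fu*np.sin(a)+F[:,2]*np.cos(a)
i=slice(1,None)
M=np.c_[np.ones_like(a),np.sin(a),np.cos(a)][i]
k=np.linalg.lstsq(M,ft[i],rcond=None)[0]
# ft = -f + K sin(a+phi)
phi=np.arctan2(k[2],k[1]);print("c,amp",k[0].round(2),np.hypot(*k[1:]).round(2),"phi",phi.round(3),"down at a=",(np.pi-phi)%(2*np.pi))
print(np.c_[a,ft,fr].round(2).tolist());print("res",(ft[i]-M@k).round(2))
E
python3 fit.py
```

```text
centre u,z [0.5121 0.1509] old u 0.5127 resid mm [-0.37 -0.19 -0.04  0.09  0.21  0.35  0.17  0.12 -0.14 -0.65]
c,amp -8.74 7.99 phi 1.232 down at a= 1.9100221797530266
[[0.32, 2.15, -1.72], [0.72, -1.28, -4.31], [0.92, -1.75, -5.43], [1.12, -3.2, -7.01], [1.31, -4.73, -7.74], [1.51, -6.0, -10.78], [1.69, -6.38, -12.84], [1.88, -8.32, -14.81], [2.06, -9.56, -16.56], [2.23, -11.75, -15.68]]
res [ 0.05  0.31 -0.15 -0.48 -0.4   0.64  0.16  0.37 -0.48]
```

Call:
{"method": "carry_out", "body": {"targets": [{"hand": 0,"x": 0,"y": -0.0022,"z": 0.0018,"ax": 0,"ay": 0,"az": 0},{"hand": 0,"x": 0,"y": -0.0044,"z": 0.0036,"ax": 0,"ay": 0,"az": 0},{"hand": 0,"x": 0,"y": -0.0069,"z": 0.0051,"ax": 0,"ay": 0,"az": 0},{"hand": 0,"x": 0,"y": -0.0093,"z": 0.0066,"ax": 0,"ay": 0,"az": 0}]}}

```text
t: 9.52
tool_pos: [0.5494, 0.0539, 0.2754]
orientation: [2.106, 2.317, 0.018]
force: [15.5, 5.2, 2.0]
opening: 0.0228
gripper_force: 55.0
```

Call:
{"method": "carry_out", "body": {"targets": [{"hand": 0,"x": 0,"y": -0.0025,"z": 0.0017,"ax": 0,"ay": 0,"az": 0},{"hand": 0,"x": 0,"y": -0.005,"z": 0.0033,"ax": 0,"ay": 0,"az": 0},{"hand": 0,"x": 0,"y": -0.0076,"z": 0.0048,"ax": 0,"ay": 0,"az": 0},{"hand": 0,"x": 0,"y": -0.0103,"z": 0.0062,"ax": 0,"ay": 0,"az": 0}]}}

```text
t: 10.02
tool_pos: [0.5397, 0.0529, 0.2679]
orientation: [2.106, 2.316, 0.02]
force: [25.9, 5.7, -14.8]
opening: 0.0232
gripper_force: 55.0
```

Call:
{"method": "carry_out", "body": {"targets": [{"hand": 0,"x": 0,"y": -0.0027,"z": 0.0012,"ax": 0,"ay": 0,"az": 0},{"hand": 0,"x": 0,"y": -0.0055,"z": 0.0023,"ax": 0,"ay": 0,"az": 0},{"hand": 0,"x": 0,"y": -0.0084,"z": 0.0032,"ax": 0,"ay": 0,"az": 0},{"hand": 0,"x": 0,"y": -0.0113,"z": 0.004,"ax": 0,"ay": 0,"az": 0}]}}

```text
t: 10.52
tool_pos: [0.5271, 0.0516, 0.2612]
orientation: [2.108, 2.318, 0.014]
force: [25.3, 3.5, -25.7]
opening: 0.0228
gripper_force: 55.0
```

Call:
{"method": "carry_out", "body": {"targets": [{"hand": 0,"x": 0,"y": -0.0029,"z": 0.0007,"ax": 0,"ay": 0,"az": 0},{"hand": 0,"x": 0,"y": -0.0059,"z": 0.0012,"ax": 0,"ay": 0,"az": 0},{"hand": 0,"x": 0,"y": -0.0089,"z": 0.0015,"ax": 0,"ay": 0,"az": 0},{"hand": 0,"x": 0,"y": -0.0118,"z": 0.0017,"ax": 0,"ay": 0,"az": 0}]}}

```text
t: 11.02
tool_pos: [0.5139, 0.0503, 0.2581]
orientation: [2.111, 2.321, 0.008]
force: [19.1, 2.9, -25.6]
opening: 0.0226
gripper_force: 55.0
```

```bash
cat > log.txt <<'E'
.5281 .0518 .3746 -2.113 -2.324 0 1.5 .2 -2.3
.5489 .0538 .3629 -2.113 -2.324 .001 -3.9 .8 -2.4
.5571 .0546 .3543 -2.113 -2.324 .001 -5.5 1.0 -1.9
.5634 .0552 .3443 -2.113 -2.324 .002 -7.8 .6 -.2
.5676 .0556 .3333 -2.112 -2.323 .002 -8.8 .7 2.6
.5696 .0558 .3218 -2.112 -2.323 .002 -11.2 0 5.3
.5691 .0558 .3106 -2.113 -2.324 .001 -12.1 .8 7.9
.5667 .0556 .2998 2.113 2.324 .001 -11.7 .4 12.4
.5623 .0551 .2899 2.112 2.323 .003 -10.4 2.0 16.2
.5563 .0545 .2815 2.11 2.321 .008 -5.4 2.1 18.9
.5494 .0539 .2754 2.106 2.317 .018 15.5 5.2 2.0
.5397 .0529 .2679 2.106 2.316 .02 25.9 5.7 -14.8
.5271 .0516 .2612 2.108 2.318 .014 25.3 3.5 -25.7
.5139 .0503 .2581 2.111 2.321 .008 19.1 2.9 -25.6
E
cat > fit.py <<'E'
from h import *
import sys
from scipy.optimize import least_squares
L=np.loadtxt("log.txt");F=L[:,6:9]
G=L[:,:3]+.167*R.from_rotvec(L[:,3:6]).as_matrix()[:,:,2]
u=G@EX;z=G[:,2]
f=least_squares(lambda p:np.hypot(u-p[0],z-p[1])-.06,[.5107,.15]);c=f.x
print("centre u,z",c.round(4),"resid mm",(f.fun*1e3).round(2))
a=np.unwrap(np.arctan2(u-c[0],z-c[1]))
fu=F@EX;ft=fu*np.cos(a)-F[:,2]*np.sin(a);fr=fu*np.sin(a)+F[:,2]*np.cos(a)
i=np.arange(1,len(a)); i=i[abs(fr[i])<float(sys.argv[1])]
M=np.c_[np.ones_like(a),np.sin(a),np.cos(a)]
f=least_squares(lambda k:M[i]@k-ft[i],[-8.7,5,5],loss='soft_l1',f_scale=.6);k=f.x
C=np.linalg.inv(f.jac.T@f.jac)*.25
# ft = -f + K sin(a+phi)
phi=np.arctan2(k[2],k[1]);print("c,amp",k[0].round(2),np.hypot(*k[1:]).round(2),"phi",phi.round(3),"down at a=",((np.pi-phi)%(2*np.pi)).round(3),"sd",np.sqrt(C[1,1])/np.hypot(*k[1:]))
for r in np.c_[a,ft,fr,F@W,ft-M@k,(u-c[0])*1e3,(z-c[1])*1e3]:print(r.round(2).tolist())
s=read_state();print(s['t'],np.round(s['wrist_torque'],2))
E
python3 fit.py 100
python3 -c "
from h import *
im,d=read_camera('side');cv2.imwrite('pics/side1.png',im[140:440,100:500])"
```

```text
centre u,z [0.5121 0.1507] resid mm [-0.19 -0.12 -0.02 -0.01 -0.1  -0.01  0.01  0.2   0.18  0.16 -0.01 -0.25
 -0.2  -0.15]
c,amp -9.41 8.41 phi 1.17 down at a= 1.972 sd 0.08568883045375197
[0.31, 2.15, -1.72, 0.05, 3.17, 18.47, 56.89]
[0.72, -1.3, -4.31, 1.17, 0.11, 39.29, 45.19]
[0.91, -1.77, -5.42, 1.53, 0.3, 47.53, 36.59]
[1.11, -3.24, -7.0, 1.35, -0.21, 53.78, 26.59]
[1.31, -4.77, -7.72, 1.55, -0.55, 57.84, 15.59]
[1.5, -6.05, -10.76, 1.08, -0.44, 59.85, 4.09]
[1.69, -6.43, -12.82, 1.96, 0.64, 59.59, -7.11]
[1.87, -8.38, -14.77, 1.53, 0.19, 57.48, -17.91]
[2.05, -9.67, -16.5, 2.99, 0.41, 53.36, -27.81]
[2.22, -11.98, -15.51, 2.61, -0.53, 48.05, -36.21]
[2.35, -12.65, 9.89, 3.68, -0.11, 42.54, -42.29]
[2.56, -13.76, 26.89, 3.17, 0.29, 33.03, -49.79]
[2.81, -15.7, 32.64, 1.04, -0.05, 19.57, -56.5]
[3.05, -16.92, 27.23, 1.04, -0.09, 5.36, -59.61]
11.025 [ 0.41 -3.17  0.11]
```

View pics/side1.png

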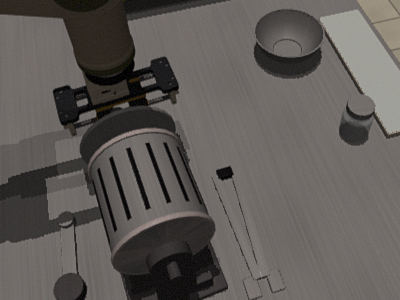

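The crop shows the gripper at (115, 90) just outboard of the disc rim (130, 135), with nothing touching. The radial force comes only from my centre offset, so I remove about 1 mm of it and continue.

Call:
{"method": "carry_out", "body": {"targets": [{"hand": 0,"x": 0,"y": -0.003,"z": 0.0003,"ax": 0,"ay": 0,"az": 0},{"hand": 0,"x": 0,"y": -0.006,"z": 0.0004,"ax": 0,"ay": 0,"az": 0},{"hand": 0,"x": 0,"y": -0.009,"z": 0.0005,"ax": 0,"ay": 0,"az": 0},{"hand": 0,"x": 0,"y": -0.012,"z": 0.0003,"ax": 0,"ay": 0,"az": 0}]}}

```text
t: 11.58
tool_pos: [0.5017, 0.0491, 0.2581]
orientation: [2.111, 2.321, 0.007]
force: [13.9, 2.6, -19.0]
opening: 0.023
gripper_force: 55.0
```

Call:
{"method": "carry_out", "body": {"targets": [{"hand": 0,"x": 0,"y": -0.0029,"z": -0.0005,"ax": 0,"ay": 0,"az": 0},{"hand": 0,"x": 0,"y": -0.0058,"z": -0.0012,"ax": 0,"ay": 0,"az": 0},{"hand": 0,"x": 0,"y": -0.0087,"z": -0.0021,"ax": 0,"ay": 0,"az": 0},{"hand": 0,"x": 0,"y": -0.0115,"z": -0.0031,"ax": 0,"ay": 0,"az": 0}]}}

```text
t: 12.08
tool_pos: [0.4897, 0.048, 0.2609]
orientation: [2.112, 2.322, 0.005]
force: [10.8, 1.6, -19.3]
opening: 0.0229
gripper_force: 55.0
```

Call:
{"method": "carry_out", "body": {"targets": [{"hand": 0,"x": 0,"y": -0.0028,"z": -0.0011,"ax": 0,"ay": 0,"az": 0},{"hand": 0,"x": 0,"y": -0.0055,"z": -0.0024,"ax": 0,"ay": 0,"az": 0},{"hand": 0,"x": 0,"y": -0.0082,"z": -0.0038,"ax": 0,"ay": 0,"az": 0},{"hand": 0,"x": 0,"y": -0.0107,"z": -0.0053,"ax": 0,"ay": 0,"az": 0}]}}

```text
t: 12.58
tool_pos: [0.4787, 0.0469, 0.266]
orientation: [2.112, 2.323, 0.003]
force: [8.3, 0.9, -18.8]
opening: 0.0226
gripper_force: 55.0
```

Call:
{"method": "carry_out", "body": {"targets": [{"hand": 0,"x": 0,"y": -0.0025,"z": -0.0017,"ax": 0,"ay": 0,"az": 0},{"hand": 0,"x": 0,"y": -0.005,"z": -0.0034,"ax": 0,"ay": 0,"az": 0},{"hand": 0,"x": 0,"y": -0.0073,"z": -0.0053,"ax": 0,"ay": 0,"az": 0},{"hand": 0,"x": 0,"y": -0.0095,"z": -0.0073,"ax": 0,"ay": 0,"az": 0}]}}

```text
t: 13.08
tool_pos: [0.469, 0.046, 0.2734]
orientation: [2.113, 2.323, 0.002]
force: [6.8, 0.2, -15.8]
opening: 0.023
gripper_force: 55.0
```

Call:
{"method": "carry_out", "body": {"targets": [{"hand": 0,"x": 0,"y": -0.0021,"z": -0.0021,"ax": 0,"ay": 0,"az": 0},{"hand": 0,"x": 0,"y": -0.0041,"z": -0.0043,"ax": 0,"ay": 0,"az": 0},{"hand": 0,"x": 0,"y": -0.006,"z": -0.0067,"ax": 0,"ay": 0,"az": 0},{"hand": 0,"x": 0,"y": -0.0078,"z": -0.0091,"ax": 0,"ay": 0,"az": 0}]}}

```text
t: 13.58
tool_pos: [0.461, 0.0452, 0.2824]
orientation: [2.113, 2.324, 0.001]
force: [5.5, 0.6, -15.3]
opening: 0.0227
gripper_force: 55.0
```

Call:
{"method": "carry_out", "body": {"targets": [{"hand": 0,"x": 0,"y": -0.0017,"z": -0.0025,"ax": 0,"ay": 0,"az": 0},{"hand": 0,"x": 0,"y": -0.0032,"z": -0.005,"ax": 0,"ay": 0,"az": 0},{"hand": 0,"x": 0,"y": -0.0046,"z": -0.0077,"ax": 0,"ay": 0,"az": 0},{"hand": 0,"x": 0,"y": -0.0059,"z": -0.0104,"ax": 0,"ay": 0,"az": 0}]}}

```text
t: 14.08
tool_pos: [0.4548, 0.0446, 0.2938]
orientation: [2.113, 2.324, -0.001]
force: [4.0, -1.8, -13.9]
opening: 0.0228
gripper_force: 55.0
```

Call:
{"method": "carry_out", "body": {"targets": [{"hand": 0,"x": 0,"y": -0.0011,"z": -0.0028,"ax": 0,"ay": 0,"az": 0},{"hand": 0,"x": 0,"y": -0.0021,"z": -0.0056,"ax": 0,"ay": 0,"az": 0},{"hand": 0,"x": 0,"y": -0.003,"z": -0.0085,"ax": 0,"ay": 0,"az": 0},{"hand": 0,"x": 0,"y": -0.0037,"z": -0.0114,"ax": 0,"ay": 0,"az": 0}]}}

```text
t: 14.58
tool_pos: [0.4512, 0.0443, 0.3054]
orientation: [2.114, 2.324, -0.001]
force: [1.4, -4.3, -13.6]
opening: 0.0223
gripper_force: 55.0
```

Call:
{"method": "carry_out", "body": {"targets": [{"hand": 0,"x": 0,"y": -0.0005,"z": -0.0029,"ax": 0,"ay": 0,"az": 0},{"hand": 0,"x": 0,"y": -0.001,"z": -0.0059,"ax": 0,"ay": 0,"az": 0},{"hand": 0,"x": 0,"y": -0.0012,"z": -0.0089,"ax": 0,"ay": 0,"az": 0},{"hand": 0,"x": 0,"y": -0.0013,"z": -0.0119,"ax": 0,"ay": 0,"az": 0}]}}

```text
t: 15.08
tool_pos: [0.4499, 0.0442, 0.3174]
orientation: [-2.114, -2.324, 0.001]
force: [0.7, -5.2, -11.7]
opening: 0.0225
gripper_force: 55.0
```

Call:
{"method": "carry_out", "body": {"targets": [{"hand": 0,"x": 0,"y": 0,"z": -0.003,"ax": 0,"ay": 0,"az": 0},{"hand": 0,"x": 0,"y": 0.0002,"z": -0.006,"ax": 0,"ay": 0,"az": 0},{"hand": 0,"x": 0,"y": 0.0006,"z": -0.009,"ax": 0,"ay": 0,"az": 0},{"hand": 0,"x": 0,"y": 0.001,"z": -0.0119,"ax": 0,"ay": 0,"az": 0}]}}

```text
t: 15.58
tool_pos: [0.451, 0.0443, 0.3295]
orientation: [2.113, 2.324, -0.0]
force: [0.9, -5.5, -9.8]
opening: 0.0226
gripper_force: 55.0
```

Call:
{"method": "carry_out", "body": {"targets": [{"hand": 0,"x": 0,"y": 0.0007,"z": -0.003,"ax": 0,"ay": 0,"az": 0},{"hand": 0,"x": 0,"y": 0.0015,"z": -0.0059,"ax": 0,"ay": 0,"az": 0},{"hand": 0,"x": 0,"y": 0.0024,"z": -0.0087,"ax": 0,"ay": 0,"az": 0},{"hand": 0,"x": 0,"y": 0.0034,"z": -0.0115,"ax": 0,"ay": 0,"az": 0}]}}

```text
t: 16.08
tool_pos: [0.4546, 0.0446, 0.3413]
orientation: [2.113, 2.324, 0.001]
force: [0.7, -4.0, -8.7]
opening: 0.0228
gripper_force: 55.0
```

Call:
{"method": "carry_out", "body": {"targets": [{"hand": 0,"x": 0,"y": 0.0012,"z": -0.0027,"ax": 0,"ay": 0,"az": 0},{"hand": 0,"x": 0,"y": 0.0025,"z": -0.0054,"ax": 0,"ay": 0,"az": 0},{"hand": 0,"x": 0,"y": 0.004,"z": -0.008,"ax": 0,"ay": 0,"az": 0},{"hand": 0,"x": 0,"y": 0.0056,"z": -0.0106,"ax": 0,"ay": 0,"az": 0}]}}

```text
t: 16.58
tool_pos: [0.4603, 0.0452, 0.3518]
orientation: [2.113, 2.324, 0.001]
force: [2.5, -5.6, -9.3]
opening: 0.0228
gripper_force: 55.0
```

Call:
{"method": "carry_out", "body": {"targets": [{"hand": 0,"x": 0,"y": 0.0017,"z": -0.0024,"ax": 0,"ay": 0,"az": 0},{"hand": 0,"x": 0,"y": 0.0036,"z": -0.0048,"ax": 0,"ay": 0,"az": 0},{"hand": 0,"x": 0,"y": 0.0055,"z": -0.0071,"ax": 0,"ay": 0,"az": 0},{"hand": 0,"x": 0,"y": 0.0076,"z": -0.0092,"ax": 0,"ay": 0,"az": 0}]}}

```text
t: 17.08
tool_pos: [0.468, 0.0459, 0.3611]
orientation: [2.113, 2.323, 0.002]
force: [4.1, -4.9, -10.6]
opening: 0.0228
gripper_force: 55.0
```

Call:
{"method": "carry_out", "body": {"targets": [{"hand": 0,"x": 0,"y": 0.0022,"z": -0.002,"ax": 0,"ay": 0,"az": 0},{"hand": 0,"x": 0,"y": 0.0045,"z": -0.0038,"ax": 0,"ay": 0,"az": 0},{"hand": 0,"x": 0,"y": 0.0068,"z": -0.0055,"ax": 0,"ay": 0,"az": 0},{"hand": 0,"x": 0,"y": 0.0093,"z": -0.0072,"ax": 0,"ay": 0,"az": 0}]}}

```text
t: 17.58
tool_pos: [0.477, 0.0468, 0.368]
orientation: [2.113, 2.324, 0.001]
force: [0.8, -4.5, -7.4]
opening: 0.0228
gripper_force: 55.0
```

Call:
{"method": "carry_out", "body": {"targets": [{"hand": 0,"x": 0,"y": 0.0025,"z": -0.0016,"ax": 0,"ay": 0,"az": 0},{"hand": 0,"x": 0,"y": 0.0052,"z": -0.003,"ax": 0,"ay": 0,"az": 0},{"hand": 0,"x": 0,"y": 0.0078,"z": -0.0044,"ax": 0,"ay": 0,"az": 0},{"hand": 0,"x": 0,"y": 0.0106,"z": -0.0055,"ax": 0,"ay": 0,"az": 0}]}}

```text
t: 18.08
tool_pos: [0.4875, 0.0478, 0.3734]
orientation: [2.113, 2.324, 0.0]
force: [0.1, -5.4, -5.9]
opening: 0.0226
gripper_force: 55.0
```

Call:
{"method": "carry_out", "body": {"targets": [{"hand": 0,"x": 0,"y": 0.0028,"z": -0.0011,"ax": 0,"ay": 0,"az": 0},{"hand": 0,"x": 0,"y": 0.0057,"z": -0.002,"ax": 0,"ay": 0,"az": 0},{"hand": 0,"x": 0,"y": 0.0086,"z": -0.0027,"ax": 0,"ay": 0,"az": 0},{"hand": 0,"x": 0,"y": 0.0115,"z": -0.0033,"ax": 0,"ay": 0,"az": 0}]}}

```text
t: 18.58
tool_pos: [0.499, 0.049, 0.3766]
orientation: [2.113, 2.324, 0.0]
force: [0.1, -4.3, -3.3]
opening: 0.0226
gripper_force: 55.0
```

Call:
{"method": "carry_out", "body": {"targets": [{"hand": 0,"x": 0,"y": 0.0029,"z": -0.0005,"ax": 0,"ay": 0,"az": 0},{"hand": 0,"x": 0,"y": 0.0059,"z": -0.0008,"ax": 0,"ay": 0,"az": 0},{"hand": 0,"x": 0,"y": 0.0089,"z": -0.001,"ax": 0,"ay": 0,"az": 0},{"hand": 0,"x": 0,"y": 0.0119,"z": -0.001,"ax": 0,"ay": 0,"az": 0}]}}

```text
t: 19.08
tool_pos: [0.5109, 0.0501, 0.3775]
orientation: [2.113, 2.324, 0.001]
force: [-1.1, -4.5, -1.9]
opening: 0.0228
gripper_force: 55.0
```

Call:
{"method": "carry_out", "body": {"targets": [{"hand": 0,"x": 0,"y": 0.003,"z": 0.0001,"ax": 0,"ay": 0,"az": 0},{"hand": 0,"x": 0,"y": 0.006,"z": 0.0004,"ax": 0,"ay": 0,"az": 0},{"hand": 0,"x": 0,"y": 0.009,"z": 0.0008,"ax": 0,"ay": 0,"az": 0},{"hand": 0,"x": 0,"y": 0.0119,"z": 0.0014,"ax": 0,"ay": 0,"az": 0}]}}

```text
t: 19.58
tool_pos: [0.5227, 0.0513, 0.3761]
orientation: [2.113, 2.324, 0.0]
force: [0.3, -3.8, -1.7]
opening: 0.0228
gripper_force: 55.0
```

Call:
{"method": "carry_out", "body": {"targets": [{"hand": 0,"x": 0,"y": 0.0029,"z": 0.0007,"ax": 0,"ay": 0,"az": 0},{"hand": 0,"x": 0,"y": 0.0058,"z": 0.0016,"ax": 0,"ay": 0,"az": 0},{"hand": 0,"x": 0,"y": 0.0086,"z": 0.0026,"ax": 0,"ay": 0,"az": 0},{"hand": 0,"x": 0,"y": 0.0114,"z": 0.0037,"ax": 0,"ay": 0,"az": 0}]}}

```text
t: 20.08
tool_pos: [0.534, 0.0524, 0.3723]
orientation: [2.113, 2.324, 0.0]
force: [-0.7, -2.0, -0.0]
opening: 0.023
gripper_force: 55.0
```

Call:
{"method": "carry_out", "body": {"targets": [{"hand": 0,"x": 0,"y": 0.0027,"z": 0.0013,"ax": 0,"ay": 0,"az": 0},{"hand": 0,"x": 0,"y": 0.0054,"z": 0.0027,"ax": 0,"ay": 0,"az": 0},{"hand": 0,"x": 0,"y": 0.0079,"z": 0.0042,"ax": 0,"ay": 0,"az": 0},{"hand": 0,"x": 0,"y": 0.0104,"z": 0.0059,"ax": 0,"ay": 0,"az": 0}]}}

```text
t: 20.58
tool_pos: [0.5443, 0.0534, 0.3663]
orientation: [-2.113, -2.324, -0.0]
force: [-0.4, -2.5, 1.1]
opening: 0.0226
gripper_force: 55.0
```

Call:
{"method": "carry_out", "body": {"targets": [{"hand": 0,"x": 0,"y": 0.0024,"z": 0.0018,"ax": 0,"ay": 0,"az": 0},{"hand": 0,"x": 0,"y": 0.0047,"z": 0.0037,"ax": 0,"ay": 0,"az": 0},{"hand": 0,"x": 0,"y": 0.0069,"z": 0.0058,"ax": 0,"ay": 0,"az": 0},{"hand": 0,"x": 0,"y": 0.009,"z": 0.0079,"ax": 0,"ay": 0,"az": 0}]}}

```text
t: 21.08
tool_pos: [0.5533, 0.0542, 0.3584]
orientation: [-2.113, -2.325, -0.0]
force: [-0.8, -1.0, 1.1]
opening: 0.0226
gripper_force: 55.0
```

```bash
cat >> log.txt <<'E'
.5017 .0491 .2581 2.111 2.321 .007 13.9 2.6 -19.0
.4897 .048 .2609 2.112 2.322 .005 10.8 1.6 -19.3
.4787 .0469 .266 2.112 2.323 .003 8.3 .9 -18.8
.469 .046 .2734 2.113 2.323 .002 6.8 .2 -15.8
.461 .0452 .2824 2.113 2.324 .001 5.5 .6 -15.3
.4548 .0446 .2938 2.113 2.324 -.001 4.0 -1.8 -13.9
.4512 .0443 .3054 2.114 2.324 -.001 1.4 -4.3 -13.6
.4499 .0442 .3174 -2.114 -2.324 .001 .7 -5.2 -11.7
.451 .0443 .3295 2.113 2.324 0 .9 -5.5 -9.8
.4546 .0446 .3413 2.113 2.324 .001 .7 -4.0 -8.7
.4603 .0452 .3518 2.113 2.324 .001 2.5 -5.6 -9.3
.468 .0459 .3611 2.113 2.323 .002 4.1 -4.9 -10.6
.477 .0468 .368 2.113 2.324 .001 .8 -4.5 -7.4
.4875 .0478 .3734 2.113 2.324 0 .1 -5.4 -5.9
.499 .049 .3766 2.113 2.324 0 .1 -4.3 -3.3
.5109 .0501 .3775 2.113 2.324 .001 -1.1 -4.5 -1.9
.5227 .0513 .3761 2.113 2.324 0 .3 -3.8 -1.7
.534 .0524 .3723 2.113 2.324 0 -.7 -2.0 0
.5443 .0534 .3663 -2.113 -2.324 0 -.4 -2.5 1.1
.5533 .0542 .3584 -2.113 -2.325 0 -.8 -1.0 1.1
E
python3 fit.py 100; python3 fit.py 14|sed -n 2p
python3 -c "
from h import *
for i in range(6): 
  a=7.1+i*.2;b=a+.05*np.arange(1,5)
  print(round(a,2),'y',(60*(np.sin(b)-np.sin(a))).round(1).tolist(),'z',(-60*(np.cos(b)-np.cos(a))).round(1).tolist())"
```

```text
centre u,z [0.512  0.1506] resid mm [-0.1  -0.03  0.06  0.07 -0.03  0.04  0.05  0.23  0.19  0.16 -0.03 -0.28
 -0.26 -0.22 -0.06 -0.07  0.02 -0.03  0.1   0.01  0.02  0.05 -0.01 -0.02
  0.04  0.08 -0.01 -0.01 -0.1  -0.12 -0.06 -0.06 -0.18 -0.08]
c,amp -8.78 8.2 phi 1.256 down at a= 1.886 sd 0.017681396846084853
[0.31, 2.15, -1.72, 0.05, 2.73, 18.52, 56.96]
[0.72, -1.3, -4.31, 1.17, -0.07, 39.34, 45.26]
[0.91, -1.78, -5.42, 1.53, 0.23, 47.58, 36.66]
[1.11, -3.24, -6.99, 1.35, -0.2, 53.83, 26.66]
[1.31, -4.78, -7.71, 1.55, -0.49, 57.89, 15.66]
[1.5, -6.06, -10.75, 1.08, -0.35, 59.9, 4.16]
[1.69, -6.44, -12.81, 1.96, 0.73, 59.64, -7.04]
[1.87, -8.41, -14.76, 1.53, 0.26, 57.53, -17.84]
[2.05, -9.69, -16.48, 2.99, 0.43, 53.41, -27.74]
[2.22, -12.0, -15.49, 2.61, -0.57, 48.1, -36.14]
[2.35, -12.64, 9.9, 3.68, -0.17, 42.59, -42.22]
[2.55, -13.72, 26.91, 3.17, 0.15, 33.08, -49.72]
[2.81, -15.66, 32.66, 1.04, -0.35, 19.62, -56.43]
[3.05, -16.89, 27.24, 1.04, -0.57, 5.41, -59.54]
[3.26, -16.19, 17.25, 1.25, 0.64, -6.93, -59.54]
[3.47, -16.54, 14.76, 0.55, 0.45, -19.29, -56.74]
[3.68, -16.76, 11.
[... 571 characters left out ...]
76]
[6.11, -0.89, -3.19, -4.29, 0.66, -10.57, 58.96]
[6.31, -1.48, -1.94, -4.37, -0.56, 1.46, 59.86]
[6.51, 0.31, -1.67, -3.81, 0.92, 13.24, 58.46]
[6.71, -0.81, -0.37, -1.92, -0.18, 24.59, 54.66]
[6.9, -1.16, 0.52, -2.45, -0.2, 34.8, 48.66]
[7.11, -1.41, 0.09, -0.92, 0.2, 43.92, 40.76]
21.075 [-0.15  0.03  0.  ]
 -0.26 -0.22 -0.06 -0.07  0.02 -0.03  0.1   0.01  0.02  0.05 -0.01 -0.02
7.1 y [2.0, 3.9, 5.6, 7.3] z [2.2, 4.6, 7.0, 9.5]
7.3 y [1.5, 2.9, 4.1, 5.3] z [2.6, 5.3, 8.0, 10.8]
7.5 y [1.0, 1.8, 2.5, 3.0] z [2.8, 5.7, 8.6, 11.6]
7.7 y [0.4, 0.6, 0.7, 0.6] z [3.0, 6.0, 9.0, 12.0]
7.9 y [-0.2, -0.6, -1.1, -1.7] z [3.0, 6.0, 8.9, 11.9]
8.1 y [-0.8, -1.7, -2.8, -4.1] z [2.9, 5.7, 8.5, 11.3]
```

Call:
{"method": "carry_out", "body": {"targets": [{"hand": 0,"x": 0,"y": 0.002,"z": 0.0022,"ax": 0,"ay": 0,"az": 0},{"hand": 0,"x": 0,"y": 0.0039,"z": 0.0046,"ax": 0,"ay": 0,"az": 0},{"hand": 0,"x": 0,"y": 0.0056,"z": 0.007,"ax": 0,"ay": 0,"az": 0},{"hand": 0,"x": 0,"y": 0.0073,"z": 0.0095,"ax": 0,"ay": 0,"az": 0}]}}

```text
t: 21.58
tool_pos: [0.5605, 0.0549, 0.3488]
orientation: [-2.113, -2.324, -0.0]
force: [-1.0, 0.9, 2.6]
opening: 0.0229
gripper_force: 55.0
```

Call:
{"method": "carry_out", "body": {"targets": [{"hand": 0,"x": 0,"y": 0.0015,"z": 0.0026,"ax": 0,"ay": 0,"az": 0},{"hand": 0,"x": 0,"y": 0.0029,"z": 0.0053,"ax": 0,"ay": 0,"az": 0},{"hand": 0,"x": 0,"y": 0.0041,"z": 0.008,"ax": 0,"ay": 0,"az": 0},{"hand": 0,"x": 0,"y": 0.0053,"z": 0.0108,"ax": 0,"ay": 0,"az": 0}]}}

```text
t: 22.08
tool_pos: [0.5657, 0.0554, 0.338]
orientation: [-2.113, -2.324, -0.0]
force: [-1.7, 1.4, 3.2]
opening: 0.0231
gripper_force: 55.0
```

Call:
{"method": "carry_out", "body": {"targets": [{"hand": 0,"x": 0,"y": 0.001,"z": 0.0028,"ax": 0,"ay": 0,"az": 0},{"hand": 0,"x": 0,"y": 0.0018,"z": 0.0057,"ax": 0,"ay": 0,"az": 0},{"hand": 0,"x": 0,"y": 0.0025,"z": 0.0086,"ax": 0,"ay": 0,"az": 0},{"hand": 0,"x": 0,"y": 0.003,"z": 0.0116,"ax": 0,"ay": 0,"az": 0}]}}

```text
t: 22.58
tool_pos: [0.5686, 0.0557, 0.3264]
orientation: [-2.113, -2.324, -0.0]
force: [-2.1, 2.6, 5.3]
opening: 0.0229
gripper_force: 55.0
```

Call:
{"method": "carry_out", "body": {"targets": [{"hand": 0,"x": 0,"y": 0.0004,"z": 0.003,"ax": 0,"ay": 0,"az": 0},{"hand": 0,"x": 0,"y": 0.0006,"z": 0.006,"ax": 0,"ay": 0,"az": 0},{"hand": 0,"x": 0,"y": 0.0007,"z": 0.009,"ax": 0,"ay": 0,"az": 0},{"hand": 0,"x": 0,"y": 0.0006,"z": 0.012,"ax": 0,"ay": 0,"az": 0}]}}

```text
t: 23.08
tool_pos: [0.5692, 0.0557, 0.3146]
orientation: [-2.113, -2.324, -0.0]
force: [-3.1, 2.2, 7.3]
opening: 0.0229
gripper_force: 55.0
```

Call:
{"method": "carry_out", "body": {"targets": [{"hand": 0,"x": 0,"y": -0.0002,"z": 0.003,"ax": 0,"ay": 0,"az": 0},{"hand": 0,"x": 0,"y": -0.0006,"z": 0.006,"ax": 0,"ay": 0,"az": 0},{"hand": 0,"x": 0,"y": -0.0011,"z": 0.0089,"ax": 0,"ay": 0,"az": 0},{"hand": 0,"x": 0,"y": -0.0017,"z": 0.0119,"ax": 0,"ay": 0,"az": 0}]}}

```text
t: 23.58
tool_pos: [0.5676, 0.0556, 0.3031]
orientation: [2.113, 2.324, 0.001]
force: [-4.7, 2.6, 10.5]
opening: 0.0226
gripper_force: 55.0
```

Call:
{"method": "carry_out", "body": {"targets": [{"hand": 0,"x": 0,"y": -0.0002,"z": 0.0008,"ax": 0,"ay": 0,"az": 0},{"hand": 0,"x": 0,"y": -0.0005,"z": 0.0017,"ax": 0,"ay": 0,"az": 0},{"hand": 0,"x": 0,"y": -0.0005,"z": 0.0017,"ax": 0,"ay": 0,"az": 0},{"hand": 0,"x": 0,"y": -0.0005,"z": 0.0017,"ax": 0,"ay": 0,"az": 0},{"hand": 0,"x": 0,"y": -0.0005,"z": 0.0017,"ax": 0,"ay": 0,"az": 0}]}}

```text
t: 24.2
tool_pos: [0.5671, 0.0556, 0.3015]
orientation: [2.113, 2.324, 0.001]
force: [-3.7, 2.5, 8.4]
opening: 0.0227
gripper_force: 55.0
```

```bash
cat >> log.txt <<'E'
.5605 .0549 .3488 -2.113 -2.324 0 -1.0 .9 2.6
.5657 .0554 .338 -2.113 -2.324 0 -1.7 1.4 3.2
.5686 .0557 .3264 -2.113 -2.324 0 -2.1 2.6 5.3
.5692 .0557 .3146 -2.113 -2.324 0 -3.1 2.2 7.3
.5676 .0556 .3031 2.113 2.324 .001 -4.7 2.6 10.5
E
python3 fit.py 100|tail -8;for r in 100 14 8; do python3 fit.py $r|grep amp;done
python3 - <<'E'
from h import *
s=read_state();g=np.array(s['tool_pos'])+.167*R.from_rotvec(s['orientation']).as_matrix()[:,2]
print("a now",2*np.pi+np.arctan2(g@EX-.512,g[2]-.1506),np.round(s['force'],1))
E
```

```text
[6.9, -1.16, 0.52, -2.45, -0.14, 34.82, 48.67]
[7.11, -1.41, 0.09, -0.92, 0.28, 43.94, 40.77]
[7.31, -2.69, 0.58, 0.99, -0.05, 51.09, 31.17]
[7.51, -3.54, -0.38, 1.56, 0.3, 56.31, 20.37]
[7.71, -5.51, -1.04, 2.79, -0.28, 59.23, 8.77]
[7.9, -7.15, -3.24, 2.49, -0.39, 59.82, -3.03]
[8.1, -9.12, -6.83, 3.04, -0.81, 58.44, -14.53]
24.2 [ 0.36  0.57 -0.02]
c,amp -8.82 8.2 phi 1.265 down at a= 1.877 sd 0.016134434116899493
c,amp -8.89 8.3 phi 1.272 down at a= 1.87 sd 0.016615910481085003
c,amp -8.98 8.43 phi 1.281 down at a= 1.86 sd 0.018018927676520483
a now 8.125637818869858 [-3.7  2.5  8.4]
```

Call:
{"method": "carry_out", "body": {"targets": [{"hand": 0,"x": 0,"y": -0.0003,"z": 0.0011,"ax": 0,"ay": 0,"az": 0},{"hand": 0,"x": 0,"y": -0.0007,"z": 0.0022,"ax": 0,"ay": 0,"az": 0},{"hand": 0,"x": 0,"y": -0.0007,"z": 0.0022,"ax": 0,"ay": 0,"az": 0},{"hand": 0,"x": 0,"y": -0.0007,"z": 0.0022,"ax": 0,"ay": 0,"az": 0},{"hand": 0,"x": 0,"y": -0.0007,"z": 0.0022,"ax": 0,"ay": 0,"az": 0},{"hand": 0,"x": 0,"y": -0.0007,"z": 0.0022,"ax": 0,"ay": 0,"az": 0}]}}

```text
t: 24.95
tool_pos: [0.5665, 0.0555, 0.2994]
orientation: [2.113, 2.324, 0.001]
force: [-3.7, 2.0, 9.5]
opening: 0.0229
gripper_force: 55.0
```

```bash
cat > now.py <<'E'
from h import *
s=read_state();g=np.array(s['tool_pos'])+.167*R.from_rotvec(s['orientation']).as_matrix()[:,2]
print("a now",2*np.pi+np.arctan2(g@EX-.512,g[2]-.1506),np.round(s['force'],1),s['gripper_force'])
E
python3 now.py
```

```text
a now 8.161581788533248 [-3.7  2.   9.5] 55.00271022319794
```

Call:
{"method": "carry_out", "body": {"targets": [{"hand": 0,"x": 0,"y": 0,"z": 0,"ax": 0,"ay": 0,"az": 0},{"hand": 0,"x": 0,"y": 0,"z": 0,"ax": 0,"ay": 0,"az": 0},{"hand": 0,"x": 0,"y": 0,"z": 0,"ax": 0,"ay": 0,"az": 0},{"hand": 0,"x": 0,"y": 0,"z": 0,"ax": 0,"ay": 0,"az": 0},{"hand": 0,"x": 0,"y": 0,"z": 0,"ax": 0,"ay": 0,"az": 0},{"hand": 0,"x": 0,"y": 0,"z": 0,"ax": 0,"ay": 0,"az": 0}]}}

```text
t: 25.7
tool_pos: [0.5665, 0.0555, 0.2994]
orientation: [2.113, 2.324, 0.001]
force: [-4.9, 2.8, 8.8]
opening: 0.0228
gripper_force: 55.0
```

```bash
python3 now.py && python3 -c "
from plant import robot
print(robot.close_job())"
```

```text
a now 8.162279301627514 [-4.9  2.8  8.8] 55.00260293483734
the job is handed in; nothing more can be done
None
```

I turned the drum about 1.25 turns in one direction and am holding it still, handle gripped, with the heavy side felt to be straight down (crank 8.16 rad, about ±0.02); the job was handed in at about 26 s.

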